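Eject the taper feeler gauge and hold it snug in the microscope stage gap

TASK

Push the green ejector slide of the gauge dock to drive the orange-handled feeler gauge out from between the blue cheeks without touching the gauge until it is out, then pick the gauge up by its handle, clear of the dock. Lay its steel blade on the dark lower plate's lip of the microscope stage and slide it straight in, level and low along that plate, under the sprung aluminium plate until it drags snugly and just carries the plate, without forcing it. Finish while still gripping the handle and holding the blade at that depth, so that a colleague can lock the plate; leave the bottle, the objective and the filter alone.

Things in the scene. Friction and masses are not known exactly. Their poses are not given: they have to be found in the camera images.
- dock: White fixed gauge dock, 190 x 60 mm, its floor 30 mm above the table. Origin on the table; x points from the gauge's handle to its tip (yaw 0 +-0.3: away from the robot). Base from x = -90 to +100 mm. Low aluminium rails (tops 38 mm above the table, 19 mm apart) guide the blade. Behind the cheeks (x below -33 mm) the base is bare, with free room on both sides. Open above.
- ejector (a joint): Ejector slide travel in m: 0 at rest, 0.05 at its end stop, growing as it is pushed towards the dock's -x. A spring (1 N at rest, 3.5 N at the end) returns it when let go. It pushes the gauge by its tip (1 mm gap at rest); the gauge stays where it was pushed to while the slide springs back. Push it 40 mm or more.
- ejector_tab (a point): Middle of the far (dock +x) face of the slide's green upright tab, the face to push on. The tab is 14 mm thick along dock x, 34 mm wide and 34 mm tall (43 to 77 mm above the table); this point is 60 mm above the table.
- gauge: Loose taper feeler gauge, 80 g. Origin under the middle of the orange handle, on the flat underside; x points to the tip, z up. Handle 26 mm (x) x 14 mm (y) x 40 mm (z). Steel blade 14 mm wide from x = 13 to x = 88 mm, flat below, its top sloping evenly from 9 mm thick at the handle to 3 mm at the tip. It starts on the dock floor at dock x = -20 mm, aligned with the dock.
- gauge_grip (a point): Middle of the handle, 26 mm above the gauge's underside: grip here across its 14 mm width once ejected.
- gauge_tip (a point): Tip of the blade, on the underside (88 mm ahead of the gauge's origin).
- stage: Fixed microscope stage on a service stand. Origin on the table under the front edge of the sprung plate; x points into the gap (yaw about 0 +-0.3, so away from the robot), z up. Dark lower plate: 120 x 120 mm, top 60 mm above the table, from x = -30 to +90 mm; its first 30 mm is the open lip. Four spring posts at x = 28 and 78 mm, y = +-52 mm, tops 99 mm above the table.
- mouth (a point): Middle of the gap's mouth: under the front edge of the sprung plate (x = 0 of the stage), on the top face of the lower plate. A blade pressed hard on the lip drags there too: once it touches the lip, take the weight off (up to 0.5 mm higher) before sliding, so that only the sprung plate is felt.
- top_plate: Sprung aluminium plate above the lower plate, 90 mm deep (stage x = 0 to 90 mm), 86 mm wide, 8 mm thick. Origin on its underside at the front edge; axes as the stage's. Its underside rests 4 to 5 mm above the lower plate (varies); the mouth flares over the first 6 mm. It rides up the blade: first touch with the tip 18 to 31 mm inside, where the drag jumps to about 3 to 6 N.
- plate_lift (a joint): How far the sprung plate is lifted from its rest, m, 0 to 0.006. It takes 2.7 N to start lifting and 1.2 N more for each mm. The blade lifts it 0.8 mm for every 10 mm that it goes deeper. Snug: just lifted, up to 3 mm; more than 4 mm is forced.
- dropper: Bystander: amber bottle with a black cap, 28 mm across, 85 mm tall, origin under its centre.
- objective: Bystander: steel microscope objective, 28 mm across, 44 mm tall, origin under its centre.
- filter: Bystander: black disc with a blue filter, 42 mm across, 10 mm tall, origin under its centre.
- cheeks (a point): Point between the tops of the two blue cheeks, 68 mm above the table, at dock x = -14 mm. The cheeks (38 mm long, dock x = -33 to +5 mm, 19 mm apart inside) stand so close beside the gauge's handle that it cannot be gripped there.
There are look-alikes about, which are no part of the job. What is shaped like the dock but red is not meant.

How it is judged (in metres and radians):
On the way, in this order (a step that is already met when the one before it is completed fails the run):
1. the ejector slide is pushed in and has driven the gauge at least 36 mm out, the fingers not touching the gauge (value of joint ejector above 0.036 m and x of gauge in the frame of dock below -0.056 m and contact force between the fingers and gauge below 0.2 N), for 0.05 s.
2. the gauge is gripped and lifted clear of the dock (z of gauge in the frame of dock above 0.045 m and contact force between the fingers and gauge above 2 N and contact force between gauge and dock below 0.1 N), for 0.1 s.
At the end, for the whole second after the job is handed in: Fingers grip the gauge (over 2 N); the blade carries the sprung plate (over 1 N, lifted 0.15 to 3 mm); tip 10 to 75 mm inside the mouth, within 36 mm of its middle, underside at most 2.5 mm above the lower plate; blade aligned with the gap within 0.2 rad, level within 0.12 rad, at rest (contact force between the fingers and gauge above 2 N and contact force between gauge and top_plate above 1 N and value of joint plate_lift between 0.00015 and 0.003 m and x of gauge_tip in the frame of stage between 0.01 and 0.075 m and y of gauge_tip in the frame of stage between -0.036 and 0.036 m and angle between the x axis of gauge and the x axis of stage, either way round below 0.2 rad and angle between gauge's own z axis and vertical below 0.12 rad and linear speed of gauge below 0.01 m/s and z of gauge_tip in the frame of stage below 0.0625 m); the arm keeps its last pose, push and grip.
It fails at once if the sprung plate is forced up more than 4 mm (value of joint plate_lift above 0.004 m).
It fails at once if the fingers touch the gauge before it has been ejected (contact force between the fingers and gauge above 0.5 N and x of gauge in the frame of dock above -0.05 m and z of gauge in the frame of dock below 0.032 m and horizontal distance between gauge and dock below 0.05 m).
It fails at once if the fingers lift the sprung plate (contact force between the fingers and top_plate above 2 N).
It fails at once if a bystander is shifted by more than 25 mm (distance of any of dropper, objective, filter from where it was at the start of the episode above 0.025 m).
It also fails if it takes over 64 s, if anything falls off the work surface, if the arm or the gripper's body presses on something with over 40 N, if the wrist force passes 120 N, or if a joint passes its speed limit or range.

ROBOT

A 6-joint arm with a two-finger parallel gripper is mounted at the origin on the work surface. World frame = base frame: x ahead of the robot, y to its left, z up, the work surface at z = 0. Lengths are in m, angles in degrees, forces in N, time in s.
With the tool pointing down it reaches from about 0.3 to 0.75 m from the base axis. Payload 8.5 kg.
Tool frame: the origin (TCP) lies at the very end of the fingers, on their centre line; the grasp point (between the pads) lies 19 mm behind it; z points along the fingers, y is the line along which they close (so a half turn about z gives the same grasp; the last joint's range is limited). The gripper opens to 85 mm and grips with 20 to 120 N. Pads are 22 mm wide; open, the fingers measure 114 mm over their backs; the gripper's body (76 mm by 85 mm) begins 54 mm behind the grasp point. The pads swing forward as they close: fully open they stand 13 mm farther back than shut.
Start: joints at [62.836, 21.807, 74.336, -0, 83.858, -12.336], TCP at [0.141, 0.532, 0.231] pointing down, gripper open.
Joint ranges: [-178.18, 178.18], [-50.72, 133.34], [12.68, 142.11], [-81.47, 261.47], [9.98, 163.14], [-165.26, 165.26]. Speed limits (degrees/s): [136.94, 136.94, 180, 180, 180, 180].

INTERFACE

Orientations are given as a 3x3 rotation matrix whose columns are the frame's x, y, z axes.
In Python, from rig import env gives the robot as it stands.
- The arm moves only by the tool move_arm, never from a script. Its argument "plan" is a list of rows, each a list of 7 numbers: the turn, a rotation vector about the tool's x, y, z in degrees, then the shift along the tool's x, y, z in cm, then the gripper command: -1 is shut, 1 is fully open, values between are in proportion. In form: [[ax, ay, az, tx, ty, tz, jaw], ...]. A call has 1 to 5 rows; each row is the pose to reach, as a shift and turn from the pose commanded when the call began, along the tool's axes at that moment; what a row does not reach only later rows make up. A row lasts 1/10 s, in which the tool goes at most 50 mm and 8.59 degrees, less where a joint would pass 70% of its speed; a pose out of reach is approached as far as the arm can. A call with a gripper value outside its range is refused whole. The fingers move at their own pace and stop on an object; "squeeze" is the grip in N (left out, the last holds). Time passes only in rows, so rows that repeat a pose let the fingers close. It gives the time, the measured TCP pose, the force, the opening and the grip force at its end, in the units of the state.
- env.observe(): the state, without advancing time (a new reading comes with each control period).
- env.get_image(name): name is "side" or "top" or "wrist"; returns a dict with "color" (400x640x3 uint8, red, green, blue), "fov_y" (degrees; the focal length in pixels is half the picture's height over the tangent of half this angle, whatever the lens; pixels are square), "cx", "cy" (the principal point, pixels), "distortion" ([k1, k2, p1, p2, k3] as OpenCV has them; the pictures are not rectified), "R" (3x3) and "t" (3): a world point X has camera coordinates R X + t. Camera axes: x right, y down, z forward; pixel columns grow to the right and rows downward; lengths in m; the calibration is good to about 2 mm. A picture is of the moment at which its call begins. There is no depth.
- env.close_job(): hands the job in; it is judged then, once.
Trained networks look in a picture, given as the dict that the camera call returned (one of the last four; its "shot" number tells which), for a name from the list of things; names that differ only in an ending like _2 or _b are one class to them, and where a whole thing is asked for, a point or a joint stands for the part that bears it (a point fixed in the world has none). Each returns a list of dicts, best first, with "conf" (0 to 1); they miss things now and then, are a little off and sometimes report something else, mostly with a low value. They report only what shows in the picture. A call takes as long as a camera call. They do not tell look-alikes from the thing itself.
- env.outline_of(target, picture): "mask" (400x640 bool, what is visible of it) and "bbox" ([centre column, centre row, width, height] in pixels, round what is visible of it).
- env.tip_of(target, picture): "pixel" ([column, row] in pixels: a listed point, or the origin of a listed thing).
The state is a dict: "time_s": time; "q": joint angles; "qvel": joint speeds; "joint_efforts": joint torques, N m; "position": TCP position; "tool_rot": TCP orientation; "ft_force": force on the tool from outside, world axes, zero at the start; "wrist_torque": the same for the moment, N m; "grip_width": finger opening in m; "gripper_force": force on a finger pad.
Only numpy, scipy, OpenCV 4.12 (cv2) and the standard library are available. Lean on these libraries where they do the work, as an engineer would, in place of code of your own. Each camera call takes 0.05 s, during which the arm holds its last target. There are 200 camera calls.

## Working session

There is one attempt and no reset: what is moved stays moved. The work goes in short steps, Python scripts to look and compute and a tool call to move; the robot and the scene stay as the last step left them, time stands still between calls to the robot, and variables do not carry over. Pictures are saved under pics/ and viewed, at most 10 in all, crops included, and the job is handed in when it is done.

Besides the shell and the picture viewer there is one more tool, called after "Emit:" as a command line: name --pt "numbers of a row" for each row, then --argument value for the rest. move_arm: Moves the arm, as the interface text tells. Its arguments: {"type":"object","properties":{"plan":{"type":"array"},"squeeze":{"type":"number"}},"required":["plan"]}

```bash
ls; mkdir -p pics; python3 - <<'E'
from rig import env
import cv2,numpy as np,pickle
s=env.observe();print(s['position'],s['tool_rot'],s['time_s'],s['grip_width'])
ims={}
for n in('side','top'):
    p=env.get_image(n);cv2.imwrite(f'pics/{n}0.png',p['color'][:,:,::-1]);ims[n]=p
    print(n,p['fov_y'],p['cx'],p['cy'],p['distortion'],np.round(p['R'],3).tolist(),p['t'])
    for k in['dock','ejector_tab','gauge','gauge_grip','gauge_tip','stage','mouth','top_plate','dropper','objective','filter','cheeks']:
        print(k,[(np.round(d['pixel']).tolist(),round(d['conf'],2)) for d in env.tip_of(k,p)])
pickle.dump(ims,open('ims.pkl','wb'))
E
```

```text
pics
[0.14061126 0.53141359 0.23072547] [[-9.66703877e-01  2.55896828e-01 -6.54752006e-04]
 [ 2.55897483e-01  9.66703077e-01 -1.28039702e-03]
 [ 3.05301244e-04 -1.40531415e-03 -9.99998966e-01]] 0.0 0.08531312987365908
side 55.97330277758779 324.2988729355428 199.2523905723327 [0.01572613 0.         0.         0.         0.        ] [[0.963, -0.268, -0.012], [-0.158, -0.532, -0.832], [0.216, 0.804, -0.555]] [-0.55011959  0.13732213  0.5980853 ]
dock [([313.0, 293.0], 0.59), ([482.0, 292.0], 0.56)]
ejector_tab [([368.0, 267.0], 0.78), ([543.0, 252.0], 0.63), ([214.0, 250.0], 0.4)]
gauge []
gauge_grip [([298.0, 268.0], 0.79)]
gauge_tip [([356.0, 280.0], 0.77)]
stage [([282.0, 189.0], 0.64), ([365.0, 264.0], 0.38)]
mouth [([282.0, 162.0], 0.59)]
top_plate [([282.0, 161.0], 0.7)]
dropper []
objective [([366.0, 267.0], 0.43)]
filter [([403.0, 211.0], 0.81)]
cheeks [([484.0, 261.0], 0.82)]
top 52.18364598376108 313.9019868079274 192.64188464408 [0.03546052 0.         0.         0.         0.        ] [[0.014, -0.999, -0.032], [-0.987, -0.009, -0.163], [0.162, 0.034, -0.986]] [-0.00956405  0.56919937  0.90714148]
dock [([408.0, 125.0], 0.68), ([379.0, 220.0], 0.64)]
ejector_tab [([395.0, 185.0], 0.64), ([413.0, 78.0], 0.62)]
gauge [([378.0, 220.0], 0.72), ([378.0, 231.0], 0.54)]
gauge_grip [([380.0, 230.0], 0.75)]
gauge_tip [([388.0, 191.0], 0.52)]
stage [([250.0, 213.0], 0.9)]
mouth [([241.0, 211.0], 0.55), ([380.0, 228.0], 0.15)]
top_plate [([243.0, 213.0], 0.93)]
dropper [([319.0, 283.0], 0.7)]
objective [([288.0, 128.0], 0.68)]
filter [([314.0, 132.0], 0.65)]
cheeks [([411.0, 118.0], 0.78), ([380.0, 227.0], 0.57), ([381.0, 229.0], 0.44)]
```

View pics/side0.png

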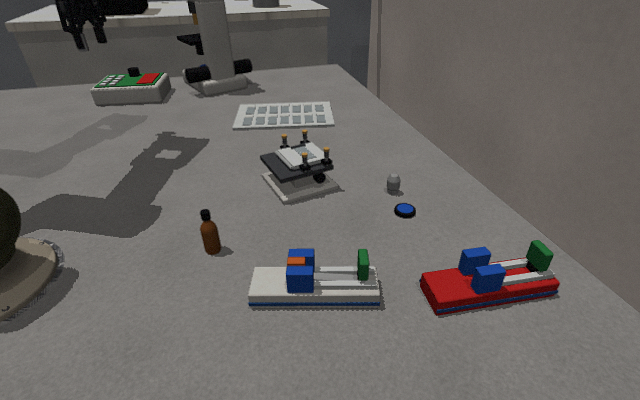

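View pics/top0.png

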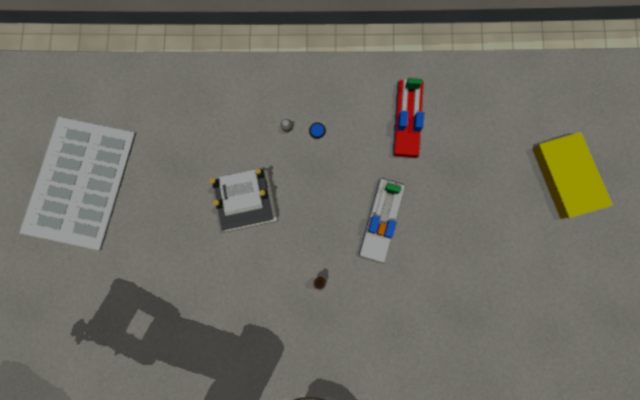

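White dock: top (382,220), side (313,285). Its look-alike is the red one: top (408,118), side (485,285). I choose the white dock, which holds the orange handle. Next I fit both poses.

```bash
cat > h.py <<'E'
import numpy as np,cv2
from scipy.optimize import least_squares
def cam(p):
    h=p['color'].shape[0];f=h/2/np.tan(np.radians(p['fov_y'])/2)
    return np.array([[f,0,p['cx']],[0,f,p['cy']],[0,0,1.]]),np.array(p['distortion'],float)
def proj(p,X):
    K,d=cam(p);R=np.array(p['R'],float)
    return cv2.projectPoints(np.atleast_2d(np.array(X,float)),cv2.Rodrigues(R)[0],np.array(p['t'],float),K,d)[0][:,0]
def onplane(p,uv,z):
    K,d=cam(p);n=cv2.undistortPoints(np.array([[uv]],float),K,d)[0,0];R=np.array(p['R']);c=-R.T@p['t']
    r=R.T@[n[0],n[1],1];return c+r*(z-c[2])/r[2]
def place(q,X):
    c,s=np.cos(q[2]),np.sin(q[2]);X=np.atleast_2d(X)
    return np.c_[q[0]+c*X[:,0]-s*X[:,1],q[1]+s*X[:,0]+c*X[:,1],X[:,2]]
def blobs(p,lo,hi,box,mn=4):
    m=cv2.inRange(cv2.cvtColor(p['color'],cv2.COLOR_RGB2HSV),lo,hi);x0,y0,x1,y1=box
    k=np.zeros_like(m);k[y0:y1,x0:x1]=m[y0:y1,x0:x1]
    n,_,st,c=cv2.connectedComponentsWithStats(k);return [(np.round(c[i],1).tolist(),st[i].tolist()) for i in range(1,n) if st[i,4]>=mn]
E
python3 - <<'E'
import pickle;from h import *
I=pickle.load(open('ims.pkl','rb'))
for n,bd,bs in(('top',(350,170,410,270),(205,160,280,235)),('side',(240,240,390,310),(255,120,345,200))):
    p=I[n];print(n,'green',blobs(p,(40,80,20),(85,255,255),bd));print('blue',blobs(p,(100,120,60),(125,255,255),bd));print('or',blobs(p,(5,150,80),(18,255,255),bd));print('posts',blobs(p,(10,110,70),(30,255,255),bs,2))
t=cv2.resize(I['top']['color'][160:280,200:420],None,fx=3,fy=3,interpolation=cv2.INTER_CUBIC)
s=cv2.resize(I['side']['color'][120:320,230:400],None,fx=2,fy=2,interpolation=cv2.INTER_CUBIC)
cv2.imwrite('pics/c1.png',t[:,:,::-1])
E
```

```text
top green [([392.7, 188.2], [386, 184, 15, 9, 107])]
blue [([374.0, 224.0], [369, 216, 11, 17, 138]), ([390.0, 228.4], [385, 220, 11, 18, 133])]
or [([381.6, 228.7], [378, 223, 8, 12, 74])]
posts [([258.0, 170.8], [256, 169, 5, 5, 23]), ([212.1, 180.5], [210, 178, 6, 6, 25]), ([262.0, 192.3], [260, 190, 5, 6, 28]), ([215.9, 202.2], [213, 200, 6, 6, 28])]
side green [([362.6, 264.2], [358, 249, 11, 32, 314])]
blue [([300.4, 272.2], [286, 249, 28, 44, 970]), ([320.6, 302.8], [249, 302, 131, 2, 157])]
or [([295.8, 260.0], [287, 257, 18, 7, 122])]
posts [([304.2, 131.0], [302, 130, 5, 4, 14]), ([283.6, 135.1], [282, 134, 5, 4, 14]), ([325.8, 148.8], [324, 147, 5, 5, 20]), ([303.9, 154.2], [302, 153, 5, 4, 16])]
```

View pics/c1.png

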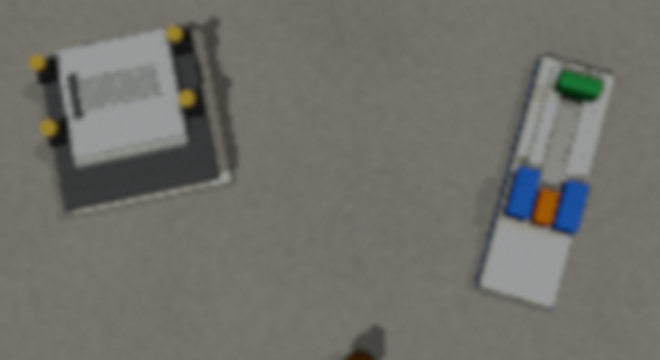

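```bash
python3 - <<'E'
import pickle;from h import *
I=pickle.load(open('ims.pkl','rb'));T,S=I['top'],I['side']
def rd(q):
    w,xt=q[3:5]
    P=np.array([[-.014,w,.066],[-.014,-w,.066],[-.02,0,.0695],[.1,.03,.03],[.1,-.03,.03],[-.09,.03,.03],[-.09,-.03,.03],[xt,0,.075]])
    U=np.array([[374,224],[390,228.4],[381.6,228.7],[381,178.3],[404.3,184.3],[360,256],[384.3,261.7],[392.7,188.2]])
    a=(proj(T,place(q,P))-U)
    b=proj(S,place(q,[[-.02,0,.07],[xt,0,.06]]))-[[295.8,260.5],[362.6,264.2]]
    return a,b
f=lambda q:np.concatenate([x.ravel() for x in rd(q)])
r=least_squares(f,[.4,-.15,-.2,.016,.076],loss='soft_l1');print('dock',r.x);print(np.round(rd(r.x)[0],1).tolist(),np.round(rd(r.x)[1],1).tolist())
P=np.array([[.078,-.052,.098],[.078,.052,.098],[.028,-.052,.098],[.028,.052,.098]])
U={'top':[[258,170.8],[212.1,180.5],[262,192.3],[215.9,202.2]]}
V=[[304.2,131],[283.6,135.1],[325.8,148.8],[303.9,154.2]]
for nm,u in(('both',None),):
    g=lambda q:np.r_[(proj(T,place(q,P))-U['top']).ravel(),sum([],[]) or (proj(S,place(q,P))-np.array(V)[[1,0,3,2]]).ravel()]
    g2=lambda q:np.r_[(proj(T,place(q,P))-U['top']).ravel(),(proj(S,place(q,P))-np.array([V[0],V[1],V[2],V[3]])).ravel()]
    for k in(g,g2):
        s=least_squares(k,[.4,.15,.1]);print('stage',s.x,s.cost,np.round(s.fun,1))
    s=least_squares(lambda q:g(q)[:8],[.4,.15,.1]);print('toponly',s.x,s.cost)
d=r.x
for n,X in(('tabfar',[d[4]+.007,0,.06]),('tip',[.068,0,.03])):print(n,place(d,X))
for n,uv,z in(('dropper',(319,283),0),('obj',(288,128),0),('filter',(317,130),.01)):print(n,onplane(T,uv,z))
E
```

```text
dock [ 0.50481544 -0.16234341 -0.26732525  0.01833295  0.07566428]
[[0.5, -0.1], [0.5, -0.0], [0.4, -0.1], [-0.7, -0.5], [0.7, 0.2], [-0.6, -0.5], [0.5, 1.2], [0.4, -0.7]] [[-0.3, -1.2], [-0.4, -0.5]]
stage [ 0.52110378  0.17527995 -0.13799088] 1750.005866869907 [  3.2   7.9   3.4  -8.4  -4.7   8.4  -4.6  -8.3  34.8  15.9   8.7  -0.5
 -10.2  -1.5 -35.1 -16.8]
stage [0.52620883 0.14414476 0.45312052] 1153.3801873408106 [ -4.6  -4.4  -1.3   5.6   0.4  -6.    3.6   4.   24.9  14.4  14.5  -4.4
 -15.2   4.  -23.8 -17.2]
toponly [0.52167671 0.15467405 0.22189989] 0.015232378666414081
tabfar [[ 0.58454355 -0.1841794   0.06      ]]
tip [[ 0.57040014 -0.18030579  0.03      ]]
dropper [ 0.36098424 -0.01658685  0.        ]
obj [0.74139648 0.06602433 0.        ]
filter [ 0.73318372 -0.00740151  0.01      ]
```

The crop shows the white dock with the orange handle between the blue cheeks, top picture (382,228), and the green tab at (393,188). The stage lip at (247,222) faces the robot. I go to the far side of the tab with the jaws shut.

Emit:
move_arm --pt "0 0 0 -64.4 -57.7 0 -1" --pt "0 0 0 -64.4 -57.7 0 -1" --pt "0 0 0 -64.4 -57.7 0 -1" --pt "0 0 0 -64.4 -57.7 0 -1" --pt "0 0 0 -64.4 -57.7 0 -1"

```text
time_s: 1.8
position: [0.2787, 0.3211, 0.2315]
tool_rot: [[-0.967, 0.255, 0.001], [0.255, 0.967, 0.0], [-0.001, 0.0, -1.0]]
ft_force: [0.9, 0.6, 0.5]
grip_width: 0.0121
gripper_force: 0.0
```

```bash
cat >> h.py <<'E'
D=np.array([.505,-.1623,-.2673]);ST=np.array([.5217,.1547,.2219])
def where(s):
    for n,q in(('dock',D),('stage',ST)):
        c,sn=np.cos(q[2]),np.sin(q[2]);R=np.array([[c,sn],[-sn,c]]);x=np.array(s['tool_rot'])[:2,0];a=R@x
        print(n,'tcp mm',np.round(1e3*(R@(s['position'][:2]-q[:2])),1),'toolx dir deg',round(np.degrees(np.arctan2(a[1],a[0])),2))
    print('z',round(s['position'][2]*1e3,1),'t',s['time_s'],'w',s['grip_width'],'gf',s['gripper_force'],'F',np.round(s['ft_force'],2))
def shift(s,X):print('shift cm',np.round(100*np.array(s['tool_rot']).T@(np.array(X)-s['position']),2))
E
python3 - <<'E'
from h import *;from rig import env
s=env.observe();where(s);shift(s,place(D,[.118,0,.15])[0])
import pickle
I=pickle.load(open('ims.pkl','rb'));T,S=I['top'],I['side']
P=np.array([[.078,-.052,.098],[.078,.052,.098],[.028,-.052,.098],[.028,.052,.098]])
U=np.array([[258,170.8],[212.1,180.5],[262,192.3],[215.9,202.2]]);V=np.array([[325.8,148.8],[304.2,131],[303.9,154.2],[283.6,135.1]])
r=least_squares(lambda q:np.r_[(proj(T,place(q,P))-U).ravel(),(proj(S,place(q,P))-V).ravel()],ST);print(r.x,np.round(r.fun,1))
E
```

```text
dock tcp mm [-346.   406.4] toolx dir deg -179.48
stage tcp mm [-200.5  215.8] toolx dir deg 152.49
z 231.5 t 1.8 w 0.012069890764772655 gf 0.0 F [0.92 0.56 0.53]
shift cm [-46.02 -41.06   8.16]
[0.52162233 0.15442082 0.21838599] [ 0.1  0.1  0.3 -0.1  0.2  0.2  0.2 -0.1  0.1 -0.5 -0.2 -0.5 -0.1 -0.5
 -0.1 -0.1]
```

Emit:
move_arm --pt "0 0 0 -46 -41 3 -1" --pt "0 0 0 -46 -41 3 -1" --pt "0 0 0 -46 -41 3 -1" --pt "0 0 0 -46 -41 3 -1" --pt "0 0 0 -46 -41 3 -1"

```text
time_s: 2.3
position: [0.4165, 0.1124, 0.2194]
tool_rot: [[-0.967, 0.256, 0.001], [0.256, 0.967, 0.0], [-0.001, 0.0, -1.0]]
ft_force: [0.9, 0.7, 0.2]
grip_width: 0.0
gripper_force: 0.0
```

```bash
sed -i 's/ST=np.array.*/ST=np.array([.5216,.1544,.2184])/' h.py; python3 - <<'E'
from h import *;from rig import env
s=env.observe();where(s);shift(s,place(D,[.118,0,.12])[0])
E
```

```text
dock tcp mm [-157.9  241.6] toolx dir deg -179.53
stage tcp mm [-111.7  -18.2] toolx dir deg 152.64
z 219.4 t 2.3 w 2.6120853525683057e-05 gf 0.0 F [0.92 0.71 0.2 ]
shift cm [-27.38 -24.39   9.95]
```

Emit:
move_arm --pt "0 0 0 -27.4 -24.4 5 -1" --pt "0 0 0 -27.4 -24.4 5 -1" --pt "0 0 0 -27.4 -24.4 5 -1" --pt "0 0 0 -27.4 -24.4 5 -1" --pt "0 0 0 -27.4 -24.4 5 -1"

```text
time_s: 2.8
position: [0.5533, -0.0942, 0.1852]
tool_rot: [[-0.967, 0.256, 0.0], [0.256, 0.967, -0.0], [-0.0, 0.0, -1.0]]
ft_force: [0.3, 0.7, 0.6]
grip_width: -0.0
gripper_force: 0.0
```

```bash
python3 - <<'E'
from h import *;from rig import env
s=env.observe();where(s);shift(s,place(D,[.118,0,.12])[0])
E
```

```text
dock tcp mm [28.6 78.4] toolx dir deg -179.53
stage tcp mm [ -23.  -249.5] toolx dir deg 152.64
z 185.2 t 2.8 w -1.3771087576677891e-06 gf 0.0 F [0.35 0.65 0.64]
shift cm [-8.88 -7.92  6.52]
```

Emit:
move_arm --pt "0 0 0 -8.9 -7.9 3 -1" --pt "0 0 0 -8.9 -7.9 3 -1" --pt "0 0 0 -8.9 -7.9 4 -1" --pt "0 0 0 -8.9 -7.9 4 -1" --pt "0 0 0 -8.9 -7.9 4 -1"

```text
time_s: 3.3
position: [0.618, -0.1911, 0.145]
tool_rot: [[-0.967, 0.256, -0.001], [0.256, 0.967, 0.001], [0.001, 0.0, -1.0]]
ft_force: [0.3, -0.3, 0.6]
grip_width: -0.0
gripper_force: 0.0
```

```bash
python3 - <<'E'
from h import *;from rig import env
s=env.observe();where(s);shift(s,place(D,[.110,0,.052])[0])
p=env.get_image('wrist');im=p['color'].copy();print(-np.array(p['R']).T@p['t'])
b=.0757
for X in([b+.007,.017,.077],[b+.007,-.017,.077],[b-.007,.017,.077],[b-.007,-.017,.077],[.1,.03,.03],[.1,-.03,.03],[.07,0,.06]):
    u=proj(p,place(D,X))[0];print(X,np.round(u))
    if 0<u[0]<640 and 0<u[1]<400:cv2.circle(im,tuple(int(v) for v in u),4,(255,0,255),1)
cv2.imwrite('pics/w1.png',im[:,:,::-1])
E
```

```text
dock tcp mm [116.6   2. ] toolx dir deg -179.53
stage tcp mm [  19.2 -358.2] toolx dir deg 152.64
z 145.0 t 3.3 w -1.511622005799961e-05 gf 0.0 F [ 0.33 -0.33  0.56]
shift cm [ 0.65 -0.2   9.3 ]
[ 0.54873065 -0.17259452  0.28816367]
[0.08270000000000001, 0.017, 0.077] [341. 166.]
[0.08270000000000001, -0.017, 0.077] [293. 166.]
[0.0687, 0.017, 0.077] [341. 147.]
[0.0687, -0.017, 0.077] [293. 146.]
[0.1, 0.03, 0.03] [351. 176.]
[0.1, -0.03, 0.03] [283. 176.]
[0.07, 0, 0.06] [317. 146.]
```

View pics/w1.png

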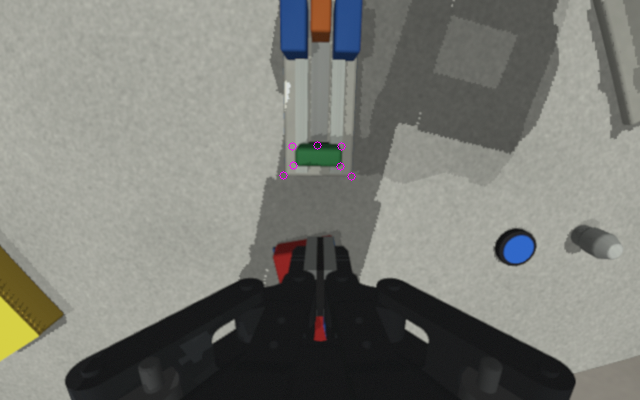

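Emit:
move_arm --pt "0 0 0 0.4 -0.1 5 -1" --pt "0 0 0 0.4 -0.1 9.3 -1" --pt "0 0 0 0.4 -0.1 9.3 -1" --pt "0 0 0 1.5 -0.1 9.3 -1" --pt "0 0 0 2.2 -0.1 9.3 -1"

```text
time_s: 3.85
position: [0.5972, -0.1862, 0.0552]
tool_rot: [[-0.967, 0.255, 0.003], [0.255, 0.967, -0.002], [-0.003, -0.001, -1.0]]
ft_force: [0.5, 0.9, 0.4]
grip_width: 0.0001
gripper_force: 0.0
```

```bash
python3 - <<'E'
from h import *;from rig import env
s=env.observe();where(s);shift(s,place(D,[.049,0.001,.052])[0])
E
```

```text
dock tcp mm [95.2  1.3] toolx dir deg -179.45
stage tcp mm [  -0.  -348.9] toolx dir deg 152.72
z 55.2 t 3.85 w 9.237742321365988e-05 gf 0.0 F [0.47 0.93 0.38]
shift cm [4.63 0.02 0.3 ]
```

Emit:
move_arm --pt "0 0 0 0.6 0 0.2 -1" --pt "0 0 0 1.2 0 0.2 -1" --pt "0 0 0 1.8 0 0.2 -1" --pt "0 0 0 2.4 0 0.2 -1" --pt "0 0 0 3 0 0.2 -1"

```text
time_s: 4.35
position: [0.5676, -0.179, 0.0508]
tool_rot: [[-0.967, 0.256, 0.001], [0.256, 0.967, -0.0], [-0.001, -0.0, -1.0]]
ft_force: [4.2, -0.1, 1.5]
grip_width: 0.0
gripper_force: 1.6
```

```bash
python3 - <<'E'
from h import *;from rig import env
s=env.observe();where(s)
p=env.get_image('wrist');print(blobs(p,(40,80,20),(85,255,255),(240,80,400,240)))
p=env.get_image('top');print(blobs(p,(5,150,80),(18,255,255),(350,170,410,290)),onplane(p,(381.6,228.7),.07))
E
```

```text
dock tcp mm [64.8  0.5] toolx dir deg -179.52
stage tcp mm [ -27.3 -335.4] toolx dir deg 152.66
z 50.8 t 4.35 w 4.290347041973898e-05 gf 1.598854511976242 F [ 4.18 -0.14  1.54]
[([320.8, 222.9], [283, 204, 77, 36, 2431])]
[] [ 0.48523209 -0.1560808   0.07      ]
```

Emit:
move_arm --pt "0 0 0 0.6 0 0 -1" --pt "0 0 0 1.2 0 0 -1" --pt "0 0 0 1.8 0 0 -1" --pt "0 0 0 1.8 0 0 -1" --pt "0 0 0 1.8 0 0 -1"

```text
time_s: 4.95
position: [0.5502, -0.1742, 0.0504]
tool_rot: [[-0.967, 0.256, -0.0], [0.256, 0.967, 0.0], [0.0, 0.0, -1.0]]
ft_force: [4.0, 1.0, 1.1]
grip_width: 0.0
gripper_force: 1.7
```

```bash
python3 - <<'E'
from h import *;from rig import env
s=env.observe();where(s)
p=env.get_image('side');b=blobs(p,(5,150,80),(18,255,255),(230,230,390,320));print(b)
for d in(-.05,-.06,-.065,-.07):print(d,proj(p,place(D,[[d,0,.07],[d,0,.05]])).round(1).tolist())
print(env.tip_of('gauge_grip',p))
g=blobs(p,(40,80,20),(85,255,255),(230,240,390,310));print(g)
for d in(.032,.037):print(proj(p,place(D,[d,0,.06])))
E
```

```text
dock tcp mm [46.8  0.4] toolx dir deg -179.52
stage tcp mm [ -43.3 -327. ] toolx dir deg 152.65
z 50.4 t 4.95 w 4.807600292012332e-05 gf 1.6862666663746495 F [4.04 0.95 1.1 ]
[([263.2, 269.0], [254, 257, 19, 25, 429])]
-0.05 [[274.6, 259.5], [275.8, 269.7]]
-0.06 [[267.6, 259.6], [268.9, 269.8]]
-0.065 [[264.1, 259.6], [265.5, 269.8]]
-0.07 [[260.6, 259.7], [262.1, 269.9]]
[{'pixel': [264.1, 264.2], 'conf': 0.97}]
[([329.5, 264.0], [325, 249, 10, 31, 293])]
[[332.00967796 263.98702845]]
[[335.47381219 263.94772961]]
```

Emit:
move_arm --pt "0 0 0 -2 0 0 -1" --pt "0 0 0 -2 0 -5 -1" --pt "0 0 0 -2 0 -10 0" --pt "0 0 0 3 0 -10 0.2" --pt "0 0 0 8 0 -10 0.2"

```text
time_s: 5.55
position: [0.4721, -0.154, 0.151]
tool_rot: [[-0.967, 0.255, 0.001], [0.255, 0.967, -0.002], [-0.001, -0.001, -1.0]]
ft_force: [-0.6, -0.2, -0.3]
grip_width: 0.0435
gripper_force: 0.0
```

```bash
python3 - <<'E'
from h import *;from rig import env
s=env.observe();where(s);shift(s,place(D,[-.066,0.0,.039])[0])
p=env.get_image('wrist');im=p['color'].copy()
for X in([-.053,.007,.07],[-.053,-.007,.07],[-.079,.007,.07],[-.079,-.007,.07]):
    u=proj(p,place(D,X))[0];print(np.round(u))
    if 0<u[0]<640 and 0<u[1]<400:cv2.circle(im,tuple(int(v) for v in u),4,(255,0,255),1)
print(blobs(p,(5,150,80),(18,255,255),(0,0,640,400),30))
cv2.imwrite('pics/w2.png',im[:,:,::-1])
E
```

```text
dock tcp mm [-33.9  -0.7] toolx dir deg -179.48
stage tcp mm [-115.2 -290.4] toolx dir deg 152.7
z 151.0 t 5.55 w 0.04351936732084768 gf 0.0 F [-0.62 -0.17 -0.28]
shift cm [ 3.22  0.12 11.2 ]
[330. 182.]
[312. 182.]
[330. 148.]
[312. 148.]
[([458.5, 17.8], [445, 0, 33, 34, 647]), ([323.8, 160.6], [316, 143, 17, 36, 576])]
```

View pics/w2.png

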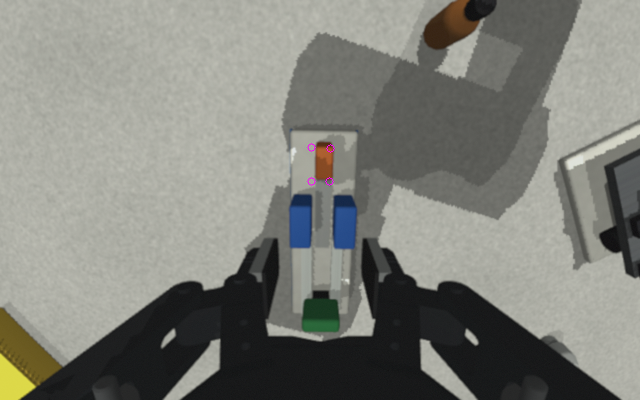

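The orange handle stands free behind the cheeks at (324,160), about 3 mm further out than predicted. Going down to grip it.

Emit:
move_arm --pt "0 0 0 3.5 0.3 3 0.3" --pt "0 0 0 3.5 0.3 7 0.3" --pt "0 0 0 3.5 0.3 10 0.3" --pt "0 0 0 3.5 0.3 11.2 0.3" --pt "0 0 0 3.5 0.3 11.2 0.3" --squeeze 40

```text
time_s: 6.1
position: [0.4384, -0.1414, 0.0367]
tool_rot: [[-0.967, 0.256, -0.005], [0.256, 0.967, 0.003], [0.006, 0.001, -1.0]]
ft_force: [0.7, -0.8, -1.3]
grip_width: 0.0554
gripper_force: 0.0
```

Emit:
move_arm --pt "0 0 0 0 0 0 -1" --pt "0 0 0 0 0 0 -1" --pt "0 0 0 0 0 0 -1" --pt "0 0 0 0 0 0 -1" --pt "0 0 0 0 0 0 -1" --squeeze 40

```text
time_s: 6.6
position: [0.4402, -0.1422, 0.0392]
tool_rot: [[-0.967, 0.256, 0.001], [0.256, 0.967, -0.001], [-0.001, -0.001, -1.0]]
ft_force: [-1.3, 0.6, 6.8]
grip_width: 0.0134
gripper_force: 40.5
```

```bash
python3 - <<'E'
from h import *;from rig import env
where(env.observe())
E
```

```text
dock tcp mm [-67.8   2.2] toolx dir deg -179.5
stage tcp mm [-143.7 -272. ] toolx dir deg 152.67
z 39.2 t 6.6 w 0.013374023864578042 gf 40.52607715129852 F [-1.34  0.61  6.8 ]
```

Emit:
move_arm --pt "0 0 0 0 0 -1 -1" --pt "0 0 0 0 0 -3 -1" --pt "0 0 0 0 0 -6 -1" --pt "0 0 0 0 0 -10 -1" --pt "0 0 0 0 0 -12 -1"

```text
time_s: 7.1
position: [0.4404, -0.1423, 0.1619]
tool_rot: [[-0.967, 0.256, 0.003], [0.256, 0.967, -0.002], [-0.004, -0.001, -1.0]]
ft_force: [0.3, -0.9, -0.7]
grip_width: 0.0135
gripper_force: 39.6
```

```bash
python3 - <<'E'
from h import *;from rig import env
s=env.observe();where(s)
# aim: tip 15 mm before mouth => tcp at stage x=-.015-.088-.0 ; 
shift(s,place(ST,[-.125,0.0,.13])[0])
p=env.get_image('side')
cv2.imwrite('pics/s3.png',cv2.resize(p['color'][130:330,200:440],None,fx=3,fy=3,interpolation=cv2.INTER_CUBIC)[:,:,::-1])
print(env.tip_of('gauge_tip',p)[:2],env.tip_of('gauge',p)[:1],env.tip_of('gauge_grip',p)[:1])
E
```

```text
dock tcp mm [-67.6   2.2] toolx dir deg -179.51
stage tcp mm [-143.6 -272. ] toolx dir deg 152.67
z 161.9 t 7.1 w 0.013479390193672116 gf 39.646398425102234 F [ 0.29 -0.95 -0.65]
shift cm [10.86 25.02  3.12]
[{'pixel': [323.9, 212.6], 'conf': 0.68}, {'pixel': [403.4, 211.4], 'conf': 0.28}] [{'pixel': [252.6, 210.2], 'conf': 0.61}] [{'pixel': [252.6, 198.9], 'conf': 0.75}]
```

View pics/s3.png

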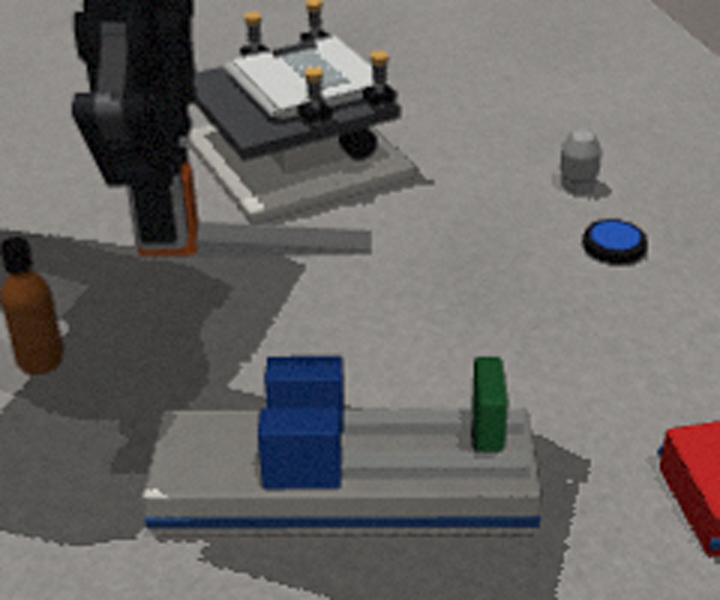

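The picture shows the handle gripped at (165,215), the blade level towards (370,240), and the dock empty. Carrying it to the stage.

Emit:
move_arm --pt "0 0 -7 2.7 5 0 -1" --pt "0 0 -14 5 10 0 -1" --pt "0 0 -21 7 14 1 -1" --pt "0 0 -27.3 9 19 2 -1" --pt "0 0 -27.3 10.9 23 3 -1"

```text
time_s: 7.8
position: [0.3934, 0.1026, 0.1288]
tool_rot: [[-0.976, -0.218, -0.002], [-0.218, 0.976, 0.0], [0.002, 0.0, -1.0]]
ft_force: [1.3, 0.1, -0.8]
grip_width: 0.0132
gripper_force: 39.7
```

Emit:
move_arm --pt "0 0 0 0.9 1.8 0 -1" --pt "0 0 0 0.9 1.8 0 -1"

```text
time_s: 8.0
position: [0.3795, 0.1184, 0.1286]
tool_rot: [[-0.976, -0.22, -0.005], [-0.22, 0.976, 0.0], [0.004, 0.001, -1.0]]
ft_force: [0.9, 0.3, -0.7]
grip_width: 0.0136
gripper_force: 39.7
```

```bash
cat > look.py <<'E'
from h import *;from rig import env
s=env.observe();where(s)
for n in('side','top'):
    p=env.get_image(n)
    for k in('gauge_tip','mouth','gauge_grip'):
        r=env.tip_of(k,p)[:2];print(n,k,[(d['pixel'],round(d['conf'],2)) for d in r])
    x,y=np.array(s['position'][:2]);R=np.array(s['tool_rot'])
    print(' pred tip',proj(p,s['position']-R[:,0]*.087-R[:,2]*-.0092).round(1),'pred mouth',proj(p,place(ST,[0,0,.06])).round(1))
E
python3 look.py; python3 -c "
from h import *;from rig import env
s=env.observe();shift(s,place(ST,[-.105,0.0,.09])[0]);print(s['tool_rot'])"
```

```text
dock tcp mm [-195.2  237.5] toolx dir deg -151.99
stage tcp mm [-146.6   -4.4] toolx dir deg -179.81
z 128.6 t 8.0 w 0.013606608393849392 gf 39.70889925956726 F [ 0.88  0.32 -0.73]
side gauge_tip [([255.7, 146.7], 0.61), ([212.7, 249.9], 0.42)]
side mouth [([280.9, 164.6], 0.7)]
side gauge_grip [([208.5, 144.9], 0.58)]
 pred tip [[252.8 144.4]] pred mouth [[282.2 163. ]]
top gauge_tip [([248.4, 230.9], 0.44)]
top mouth [([247.5, 213.5], 0.91)]
top gauge_grip [([394.2, 186.6], 0.69)]
 pred tip [[246.1 235.2]] pred mouth [[244.8 211.6]]
shift cm [-3.93  0.75  4.  ]
[[-9.76714976e-01 -2.14541027e-01  5.36552378e-05]
 [-2.14541029e-01  9.76714977e-01 -3.33820093e-05]
 [-4.52440638e-05 -4.41159583e-05 -9.99999998e-01]]
```

Emit:
move_arm --pt "0 0 0 -2.5 0.5 1 -1" --pt "0 0 0 -3.9 0.7 3 -1" --pt "0 0 0 -3.9 0.7 4 -1" --pt "0 0 0 -3.9 0.7 4.8 -1" --pt "0 0 0 -3.9 0.7 4.8 -1"

```text
time_s: 8.9
position: [0.4175, 0.1315, 0.0813]
tool_rot: [[-0.976, -0.216, -0.002], [-0.216, 0.976, -0.0], [0.002, 0.0, -1.0]]
ft_force: [-0.1, 0.7, -0.3]
grip_width: 0.0133
gripper_force: 39.7
```

```bash
python3 look.py;  python3 - <<'E'
from h import *;from rig import env
s=env.observe();shift(s,place(ST,[-.105,0.0,.0692])[0])
p=env.get_image('side')
cv2.imwrite('pics/s4.png',cv2.resize(p['color'][90:210,180:360],None,fx=4,fy=4,interpolation=cv2.INTER_CUBIC)[:,:,::-1])
E
```

```text
dock tcp mm [-162.   260.2] toolx dir deg -152.24
stage tcp mm [-106.6    0.2] toolx dir deg 179.94
z 81.3 t 8.9 w 0.013305145473782141 gf 39.7214537858963 F [-0.14  0.65 -0.28]
side gauge_tip [([275.9, 158.0], 0.52)]
side mouth [([279.9, 161.5], 0.83), ([367.3, 266.1], 0.67)]
side gauge_grip [([232.5, 160.0], 0.84), ([368.0, 260.6], 0.39)]
 pred tip [[273.1 160.1]] pred mouth [[282.2 163. ]]
top gauge_tip [([240.8, 216.2], 0.4)]
top mouth [([242.8, 212.5], 0.92), ([378.2, 218.4], 0.46)]
top gauge_grip [([379.8, 220.0], 0.54), ([385.1, 223.3], 0.46)]
 pred tip [[245.2 219.5]] pred mouth [[244.8 211.6]]
shift cm [-0.04 -0.02  1.32]
```

View pics/s4.png

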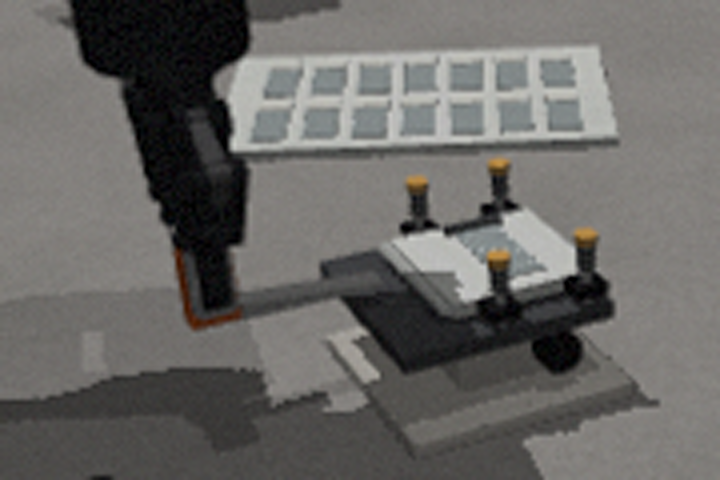

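The picture shows the blade level over the lip, its tip at about (405,285), just before the plate. Lowering in small steps.

Emit:
move_arm --pt "0 0 0 0.2 0 0.4 -1" --pt "0 0 0 0.2 0 0.8 -1" --pt "0 0 0 0.2 0 0.9 -1" --pt "0 0 0 0.2 0 0.95 -1" --pt "0 0 0 0.2 0 0.95 -1"

```text
time_s: 9.85
position: [0.4166, 0.1314, 0.0724]
tool_rot: [[-0.976, -0.216, -0.0], [-0.216, 0.976, -0.0], [0.0, 0.0, -1.0]]
ft_force: [-0.5, 0.3, -0.0]
grip_width: 0.0134
gripper_force: 39.7
```

Emit:
move_arm --pt "0 0 0 0 0 0.05 -1" --pt "0 0 0 0 0 0.1 -1" --pt "0 0 0 0 0 0.1 -1" --pt "0 0 0 0 0 0.1 -1"

```text
time_s: 10.25
position: [0.4166, 0.1314, 0.0715]
tool_rot: [[-0.976, -0.216, 0.0], [-0.216, 0.976, 0.0], [-0.0, -0.0, -1.0]]
ft_force: [-0.0, 0.9, -0.5]
grip_width: 0.0133
gripper_force: 39.7
```

Emit:
move_arm --pt "0 0 0 0 0 0.05 -1" --pt "0 0 0 0 0 0.1 -1" --pt "0 0 0 0 0 0.1 -1" --pt "0 0 0 0 0 0.1 -1"

```text
time_s: 10.65
position: [0.4166, 0.1314, 0.0705]
tool_rot: [[-0.976, -0.216, -0.0], [-0.216, 0.976, -0.0], [0.0, -0.0, -1.0]]
ft_force: [0.1, 0.4, -0.7]
grip_width: 0.013
gripper_force: 39.7
```

Emit:
move_arm --pt "0 0 0 0 0 0.05 -1" --pt "0 0 0 0 0 0.05 -1" --pt "0 0 0 0 0 0.05 -1"

```text
time_s: 10.95
position: [0.4166, 0.1314, 0.07]
tool_rot: [[-0.976, -0.216, -0.0], [-0.216, 0.976, -0.0], [0.0, 0.0, -1.0]]
ft_force: [0.7, -0.3, -0.9]
grip_width: 0.0132
gripper_force: 39.7
```

Emit:
move_arm --pt "0 0 0 0 0 0.05 -1" --pt "0 0 0 0 0 0.05 -1" --pt "0 0 0 0 0 0.05 -1"

```text
time_s: 11.25
position: [0.4166, 0.1314, 0.0695]
tool_rot: [[-0.976, -0.216, -0.0], [-0.216, 0.976, -0.0], [0.0, -0.0, -1.0]]
ft_force: [-0.1, -0.0, -1.3]
grip_width: 0.014
gripper_force: 39.7
```

Emit:
move_arm --pt "0 0 0 0 0 0.05 -1" --pt "0 0 0 0 0 0.05 -1" --pt "0 0 0 0 0 0.05 -1"

```text
time_s: 11.55
position: [0.4166, 0.1314, 0.0691]
tool_rot: [[-0.976, -0.216, 0.0], [-0.216, 0.976, 0.0], [-0.0, -0.0, -1.0]]
ft_force: [-1.2, 0.1, 1.4]
grip_width: 0.0133
gripper_force: 40.1
```

Emit:
move_arm --pt "0 0 0 0 0 0.03 -1" --pt "0 0 0 0 0 0.03 -1" --pt "0 0 0 0 0 0.03 -1"

```text
time_s: 11.85
position: [0.4166, 0.1314, 0.0689]
tool_rot: [[-0.976, -0.216, 0.0], [-0.216, 0.976, -0.0], [-0.0, -0.0, -1.0]]
ft_force: [-2.4, -1.0, 5.1]
grip_width: 0.0129
gripper_force: 40.5
```

Contact with the lip at TCP z ≈ 0.069. I take the weight off and slide in.

Emit:
move_arm --pt "0 0 0 0 0 -0.06 -1" --pt "0 0 0 0 0 -0.06 -1" --pt "0 0 0 0 0 -0.06 -1"

```text
time_s: 12.15
position: [0.4167, 0.1313, 0.0692]
tool_rot: [[-0.976, -0.216, 0.0], [-0.216, 0.976, -0.0], [-0.0, -0.0, -1.0]]
ft_force: [-0.1, -0.2, 0.6]
grip_width: 0.0132
gripper_force: 39.8
```

Emit:
move_arm --pt "0 0 0 -0.5 0 0 -1" --pt "0 0 0 -1 0 0 -1" --pt "0 0 0 -1.5 0 0 -1" --pt "0 0 0 -2 0 0 -1" --pt "0 0 0 -2 0 0 -1"

```text
time_s: 12.65
position: [0.4369, 0.1358, 0.0692]
tool_rot: [[-0.976, -0.216, 0.001], [-0.216, 0.976, 0.0], [-0.0, -0.0, -1.0]]
ft_force: [0.0, -0.0, 0.3]
grip_width: 0.0134
gripper_force: 39.8
```

```bash
python3 look.py
```

```text
dock tcp mm [-144.4  269.5] toolx dir deg -152.21
stage tcp mm [-86.7   0.2] toolx dir deg 179.96
z 69.2 t 12.65 w 0.013418121805620315 gf 39.79586362838745 F [ 0.02 -0.    0.3 ]
side gauge_tip [([284.1, 159.7], 0.62), ([243.8, 164.5], 0.18)]
side mouth [([283.7, 159.9], 0.72)]
side gauge_grip [([242.9, 161.4], 0.73)]
 pred tip [[282.3 162.9]] pred mouth [[282.2 163. ]]
top gauge_tip [([241.5, 207.6], 0.52)]
top mouth [([245.2, 212.0], 0.94)]
top gauge_grip [([382.7, 226.4], 0.52)]
 pred tip [[244.7 211.5]] pred mouth [[244.8 211.6]]
```

Emit:
move_arm --pt "0 0 0 -0.4 0 0 -1" --pt "0 0 0 -0.8 0 0 -1" --pt "0 0 0 -1.2 0 0 -1" --pt "0 0 0 -1.4 0 0 -1" --pt "0 0 0 -1.4 0 0 -1"

```text
time_s: 13.55
position: [0.4502, 0.1388, 0.0693]
tool_rot: [[-0.976, -0.216, 0.0], [-0.216, 0.976, 0.0], [-0.0, -0.0, -1.0]]
ft_force: [-0.1, 0.2, -0.4]
grip_width: 0.0136
gripper_force: 39.8
```

Emit:
move_arm --pt "0 0 0 -0.1 0 0 -1" --pt "0 0 0 -0.2 0 0 -1" --pt "0 0 0 -0.3 0 0 -1" --pt "0 0 0 -0.3 0 0 -1"

```text
time_s: 13.95
position: [0.4528, 0.1394, 0.0693]
tool_rot: [[-0.976, -0.216, 0.0], [-0.216, 0.976, 0.0], [-0.0, 0.0, -1.0]]
ft_force: [0.4, -0.0, -1.0]
grip_width: 0.0135
gripper_force: 39.8
```

Emit:
move_arm --pt "0 0 0 -0.1 0 0 -1" --pt "0 0 0 -0.2 0 0 -1" --pt "0 0 0 -0.3 0 0 -1" --pt "0 0 0 -0.3 0 0 -1"

```text
time_s: 14.35
position: [0.4558, 0.14, 0.0693]
tool_rot: [[-0.976, -0.216, 0.0], [-0.216, 0.976, 0.0], [-0.0, -0.0, -1.0]]
ft_force: [-0.0, 0.3, -1.1]
grip_width: 0.0131
gripper_force: 39.8
```

Emit:
move_arm --pt "0 0 0 -0.1 0 0 -1" --pt "0 0 0 -0.2 0 0 -1" --pt "0 0 0 -0.3 0 0 -1" --pt "0 0 0 -0.3 0 0 -1"

```text
time_s: 14.75
position: [0.458, 0.1406, 0.0693]
tool_rot: [[-0.976, -0.216, -0.002], [-0.216, 0.976, -0.0], [0.002, 0.0, -1.0]]
ft_force: [-4.3, -0.9, 3.2]
grip_width: 0.0134
gripper_force: 40.2
```

Emit:
move_arm --pt "0 0 0 -0.1 0 0 -1" --pt "0 0 0 -0.2 0 0 -1" --pt "0 0 0 -0.3 0 0 -1" --pt "0 0 0 -0.3 0 0 -1"

```text
time_s: 15.15
position: [0.4609, 0.1413, 0.0693]
tool_rot: [[-0.976, -0.216, -0.002], [-0.216, 0.976, -0.0], [0.002, 0.0, -1.0]]
ft_force: [-4.5, -0.2, 2.3]
grip_width: 0.0137
gripper_force: 40.3
```

Emit:
move_arm --pt "0 0 0 -0.1 0 0 -1" --pt "0 0 0 -0.2 0 0 -1" --pt "0 0 0 -0.3 0 0 -1" --pt "0 0 0 -0.3 0 0 -1"

```text
time_s: 15.55
position: [0.4637, 0.1419, 0.0693]
tool_rot: [[-0.976, -0.216, -0.002], [-0.216, 0.976, -0.0], [0.002, 0.0, -1.0]]
ft_force: [-4.3, -1.0, 3.2]
grip_width: 0.0131
gripper_force: 40.3
```

Emit:
move_arm --pt "0 0 0 -0.2 0 0 -1" --pt "0 0 0 -0.4 0 0 -1" --pt "0 0 0 -0.6 0 0 -1" --pt "0 0 0 -0.8 0 0 -1" --pt "0 0 0 -0.8 0 0 -1"

```text
time_s: 16.05
position: [0.4715, 0.1437, 0.0693]
tool_rot: [[-0.976, -0.216, -0.002], [-0.216, 0.976, -0.0], [0.002, 0.0, -1.0]]
ft_force: [-6.6, -1.3, 3.2]
grip_width: 0.0133
gripper_force: 40.4
```

Emit:
move_arm --pt "0 0 0 0 0 0 -1" --pt "0 0 0 0 0 0 -1" --pt "0 0 0 0 0 0 -1"

```text
time_s: 16.35
position: [0.4714, 0.1437, 0.0693]
tool_rot: [[-0.976, -0.216, -0.002], [-0.216, 0.976, -0.0], [0.002, 0.0, -1.0]]
ft_force: [-7.0, -1.3, 3.6]
grip_width: 0.0136
gripper_force: 40.4
```

```bash
python3 look.py; python3 - <<'E'
from rig import env;import cv2
p=env.get_image('side')
cv2.imwrite('pics/s5.png',cv2.resize(p['color'][90:210,180:360],None,fx=4,fy=4,interpolation=cv2.INTER_CUBIC)[:,:,::-1])
E
```

```text
dock tcp mm [-113.2  286.2] toolx dir deg -152.2
stage tcp mm [-51.3   0.4] toolx dir deg 179.97
z 69.3 t 16.35 w 0.013613679013859695 gf 40.40838360786438 F [-7.02 -1.27  3.62]
side gauge_tip [([366.5, 266.1], 0.57), ([259.4, 157.2], 0.35)]
side mouth [([282.0, 162.5], 0.91)]
side gauge_grip [([259.1, 157.3], 0.66)]
 pred tip [[297.4 159.2]] pred mouth [[282.2 163. ]]
top gauge_tip []
top mouth []
top gauge_grip [([288.3, 127.4], 0.26)]
 pred tip [[241.9 196.6]] pred mouth [[244.8 211.6]]
```

View pics/s5.png

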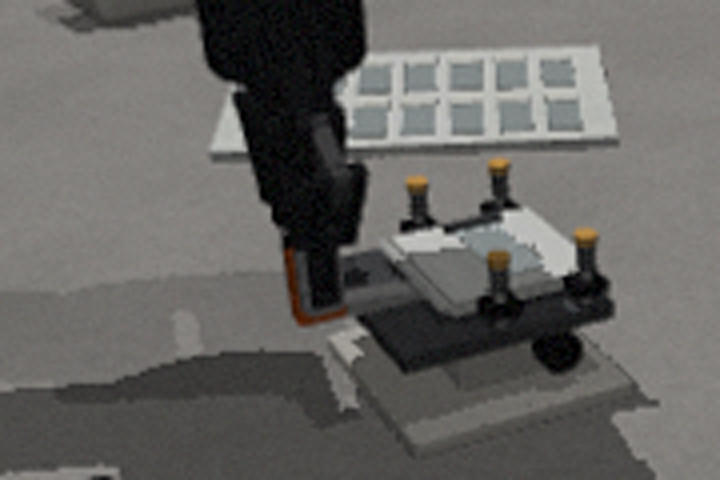

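The blade is under the plate with its tip about 36 mm inside, some 14 mm past first touch, so the plate should be lifted about 1 mm. The steady drag of about 7 N fits that. Handing in.

```bash
python3 -c "
from rig import env
print(env.close_job())"
```

```text
the job is handed in; nothing more can be done
None
```

I handed the job in with the gauge still gripped and its blade held about 36 mm under the sprung plate; drag is about 7 N and I estimate the plate is lifted about 1 mm, but hand-in returned no verdict.

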